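Rinse the milk jug and set it to drain

TASK

Rinse the small steel milk jug: keep it upside down, centre its mouth over the spray head of the countertop rinser and press the head all the way down with the jug, holding it there for two seconds. Then stand the jug, still upside down, on the free near half of the wire draining rack, without shifting the mug that drains there, and let go.

Things in the scene. Friction and masses are not known exactly. Their poses are not given: they have to be found in the camera images.
- jug: Small stainless steel milk jug standing UPSIDE DOWN on the worktop: 92 mm tall, 0.18 to 0.37 kg, hollow. Origin: centre of its mouth (the rim it stands on; 58 mm outside, 52 mm inside); z up, out of its closed base. From 46 to 89 mm above the origin it is a plain cylinder 60 mm across, to be gripped from above with the fingers closing along its y; below that a neck 52 mm across.
- jug_base (a point): Centre of the jug's closed base (its top as it stands), 92 mm above the mouth. The jug's handle, 7 mm wire, stands out along the jug's -x to 60 mm from its axis, at heights 12 to 75 mm; its small pouring lip points along +x at the rim, to 37 mm.
- rinser: Countertop cup rinser, fixed, on the left or the right: a square steel drip tray, 150 x 150 mm, lip 30 mm high, the spray head in its middle; behind it (along the rinser's +x, 75 to 149 mm from the head's axis) a white water tank 150 mm wide and 114 mm tall. Origin: on the worktop under the head's axis; z up.
- head_rest (a point): Fixed point on the head's axis at the height of the arms' upper face when the head is up (42 mm above the worktop).
- head (a joint): Travel of the sprung spray head, m: 0 is up, 0.012 is fully down (hard stop). It moves straight down; the spring needs about 4 N to start and 12 N at the bottom, and brings the head back up.
- head_top (a point): Centre of the upper face of the spray head's arms; moves with the head. A flat black star of six arms that reach 46 mm from its axis; the jug's rim bears on them. In the middle a steel nozzle, 22 mm across and 9 mm high, goes into the mouth, which should be centred on it within 8 mm.
- rack: Draining rack, fixed, on the left or the right: steel wires over a white drip tray, 270 x 180 mm, long side along its x. The wires' tops are 27.5 mm above the worktop. Origin: on the worktop under its middle; -x is the near half (free), +x the far half, where the mug stands.
- rack_free (a point): Centre of the free near half of the rack, at the height of the wires' tops; 70 mm from the rack's middle along its -x.
- mug: Striped stoneware mug that drains upside down on the far half of the rack, 101 mm tall, 86 mm across, with a handle. Loose; must stay where it is. Origin: on its foot, which is now on top (its z points down), 18 mm off the cup's axis.

How it is judged (in metres and radians):
On the way:
1. the spray head is held fully down by the jug's rim, the jug upright on its mouth and centred on the head (value of joint head above 0.0105 m and contact force between jug and rinser above 5 N and horizontal distance between jug and head_top below 0.01 m and angle between jug's own z axis and vertical below 0.12 rad), for 1.2 s.
At the end, for the whole second after the job is handed in: The jug stands upside down, upright within 0.1 rad, at rest and released, with its rim on the wires of the rack's near half (its axis 20 to 115 mm from the rack's middle along -x and within 70 mm of the middle line), the spray head is back up, and the mug is within 15 mm of where it was (x of jug in the frame of rack between -0.115 and -0.02 m and y of jug in the frame of rack between -0.07 and 0.07 m and z of jug in the frame of rack between 0.022 and 0.033 m and z of jug_base in the frame of rack above 0.11 m and contact force between jug and rack above 0.5 N and angle between jug's own z axis and vertical below 0.1 rad and linear speed of jug below 0.02 m/s and value of joint head below 0.002 m and distance of mug from where it was at the start of the episode below 0.015 m); the robot touches nothing.
It fails at once if the draining mug is knocked over or shoved along (distance of mug from where it was at the start of the episode above 0.03 m).
It fails at once if the jug is tipped over (angle between jug's own z axis and vertical above 0.7 rad).
It also fails if it takes over 56 s, if anything falls off the work surface, if the arm or the gripper's body presses on something with over 40 N, if the wrist force passes 120 N, or if a joint passes its speed limit or range.

ROBOT

A 6-joint arm with a two-finger parallel gripper is mounted at the origin on a cart in front of the work surface, level with it; the furniture and walls round the work are solid. World frame = base frame: x ahead of the robot, y to its left, z up, the work surface at z = 0. Lengths are in mm, angles in rad, forces in N, time in s.
With the tool pointing down it reaches from about 275 to 825 mm from the base axis. Payload 5.2 kg.
Tool frame: the origin (TCP) lies where the fingers leave the gripper's body, on its centre line; the fingertips stand 84 mm ahead of it and the grasp point (between the pads) lies 65 mm ahead of it; z points along the fingers, y is the line along which they close (so a half turn about z gives the same grasp; the last joint's range is limited). The gripper opens to 93 mm and grips with 3 to 60 N. Pads are 15 mm wide; open, the fingers measure 128 mm over their backs; the gripper's body (75 mm by 188 mm) begins 65 mm behind the grasp point.
Start: joints at [-1.516, 0.259, 1.535, -0, 1.348, -0.203], TCP at [140.246, -531.824, 302.753] pointing down, gripper open.
Joint ranges: [-3.14, 3.14], [-0.91, 2.08], [0.19, 2.58], [-1.22, 4.36], [0.22, 2.71], [-3.12, 3.12]. Speed limits (rad/s): [2.57, 2.57, 3.14, 3.14, 3.14, 3.14].

INTERFACE

Orientations are given as a rotation vector (axis times angle).
In Python, from workcell import r gives the robot as it stands.
- The arm moves only by the tool servo_tool, never from a script. Its argument "series" is a list of rows, each an object of numbers: "tx", "ty", "tz": the shift along the tool's x, y, z in mm; "roll": the turn about the tool's z in degrees. A call has 1 to 5 rows; each row is the pose to reach, as a shift and turn from the pose commanded when the call began, along the tool's axes at that moment; what a row does not reach only later rows make up. A row lasts 1/12 s, in which the tool goes at most 41.7 mm and 7.16 degrees, less where a joint would pass 70% of its speed; a pose out of reach is approached as far as the arm can. A call with a gripper value outside its range is refused whole. "hand" is the opening, from -1 (shut) to 1 (fully open), set as the call begins (left out, the last holds). The fingers move at their own pace and stop on an object; "newtons" is the grip in N (left out, the last holds). Time passes only in rows, so rows that repeat a pose let the fingers close. It gives the time, the measured TCP pose, the force, the opening and the grip force at its end, in the units of the state.
- r.observe(): the state, without advancing time (a new reading comes with each control period).
- r.capture(name): name is "scene" or "top" or "wrist"; returns the picture (400x640x3 uint8, red, green, blue); there is no depth.
- r.camera_model(name): a dict with "K" (3x3 intrinsics, pixels), "rvec" (rotation vector, rad) and "tvec" (3), from world to camera coordinates, as OpenCV has them. Camera axes: x right, y down, z forward; pixel columns grow to the right and rows downward; lengths in mm; the calibration is good to about 2 mm. The wrist camera is an equidistant fisheye: a pixel r from the principal point sees the ray r / f radians off the axis. A picture is of the moment at which its call begins: read the wrist's pose just before it. camera_model takes no time and is no camera call; for the wrist camera it gives the pose at the moment of the call.
- r.job_done(): hands the job in; it is judged then, once.
The state is a dict: "time": time; "joint_pos": joint angles; "qd": joint speeds; "joint_efforts": joint torques, N m; "tcp_pos": TCP position; "tcp_rot": TCP orientation; "force": force on the tool from outside, world axes, zero at the start; "torque": the same for the moment, N m; "gripper_width": opening from 0.0 (shut) to 1.0 (fully open); "finger_force": force on a finger pad.
Only numpy, scipy, OpenCV 4.12 (cv2) and the standard library are available. Lean on these libraries where they do the work, as an engineer would, in place of code of your own. Each camera call takes 0.05 s, during which the arm holds its last target. There are 200 camera calls.

## Working session

There is one attempt and no reset: what is moved stays moved. The work goes in short steps, Python scripts to look and compute and a tool call to move; the robot and the scene stay as the last step left them, time stands still between calls to the robot, and variables do not carry over. Pictures are saved under pics/ and viewed, at most 10 in all, crops included, and the job is handed in when it is done.

Besides the shell and the picture viewer there is one more tool, called after "Request:" as name(argument=value, ...), one argument or row to a line, values as JSON. servo_tool: Moves the arm, as the interface text tells. Its arguments: {"type":"object","properties":{"series":{"type":"array","items":{"type":"object","properties":{"tx":{"type":"number"},"ty":{"type":"number"},"tz":{"type":"number"},"roll":{"type":"number"}}}},"hand":{"type":"number"},"newtons":{"type":"number"}},"required":["series"]}

```bash
mkdir -p pics; python3 - <<'E'
from workcell import r
import cv2,numpy as np
for n in("scene","top"):
    cv2.imwrite(f"pics/{n}.png",r.capture(n)[:,:,::-1])
    m=r.camera_model(n);print(n,{k:np.round(v,3).tolist() for k,v in m.items() if k in("K","rvec","tvec")})
o=r.observe();print(o["time"],o["tcp_pos"],o["tcp_rot"],o["force"])
E
```

```text
scene {'K': [[411.74, 0.0, 320.371], [0.0, 411.74, 204.683], [0.0, 0.0, 1.0]], 'rvec': [0.85, -2.306, 1.322], 'tvec': [393.747, 248.637, 761.789]}
top {'K': [[505.254, 0.0, 311.673], [0.0, 505.254, 196.897], [0.0, 0.0, 1.0]], 'rvec': [2.144, -2.138, 0.167], 'tvec': [7.737, 550.98, 1473.387]}
0.1 [ 140.23517756 -531.45291279  302.02712393] [-3.11395128e+00 -4.03591873e-01 -1.91848512e-04] [ 0.13902198  0.03419427 -0.2335367 ]
```

View pics/scene.png

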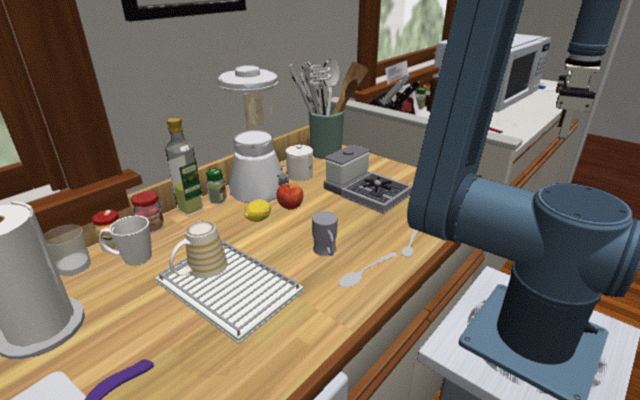

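View pics/top.png

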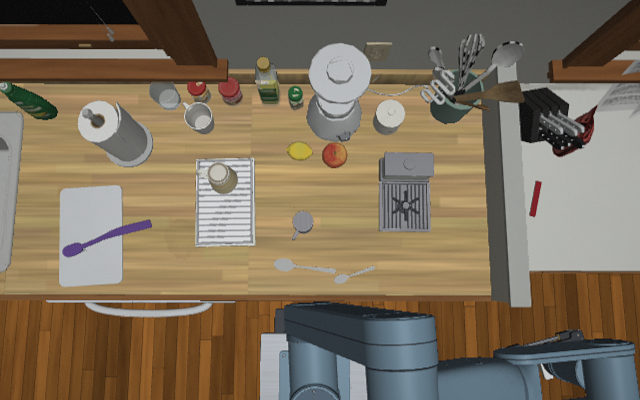

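The top view shows the rack at about (225,201) with the mug at (222,178), the jug at (303,221) with its handle towards (294,238), and the rinser head at about (405,206) with its tank behind. I'll zoom in for accuracy.

```bash
cat > h.py <<'E'
import numpy as np,cv2
from workcell import r
def ray(n,uv,z):
    m=r.camera_model(n);R=cv2.Rodrigues(np.array(m["rvec"],float))[0];t=np.array(m["tvec"],float).ravel()
    d=R.T@np.linalg.inv(m["K"])@np.array([uv[0],uv[1],1.]);c=-R.T@t
    return (c+d*(z-c[2])/d[2])[:2].round(1)
def proj(n,P):
    m=r.camera_model(n);return cv2.projectPoints(np.array(P,float).reshape(-1,3),np.array(m["rvec"],float),np.array(m["tvec"],float),np.array(m["K"],float),None)[0].reshape(-1,2).round(1)
E
python3 - <<'E'
from h import *
im=cv2.imread("pics/top.png")[145:255,185:445]
cv2.imwrite("pics/topc.png",cv2.resize(im,None,fx=3,fy=3,interpolation=cv2.INTER_CUBIC))
print("jugbase",ray("top",(303,221),92),"handle",ray("top",(294,238),60),"head",ray("top",(405,206),42))
for p in [(195,158),(254,158),(254,245),(195,245)]: print("rack",ray("top",p,27))
E
```

```text
jugbase [472.9  34.1] handle [426.3  60.7] head [ 524.3 -270.2]
rack [673.2 367.7]
rack [673.8 186.6]
rack [407.5 181.2]
rack [407.  357.5]
```

View pics/topc.png

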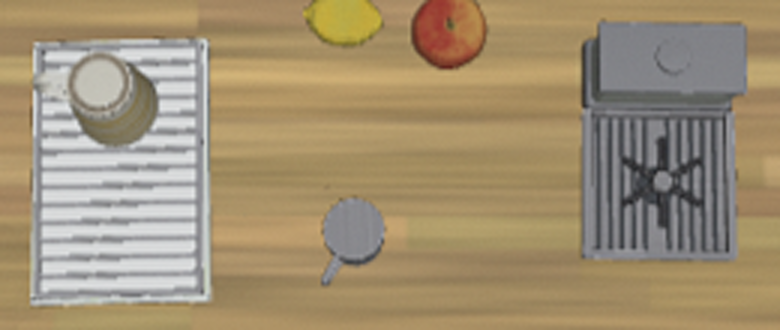

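The crop sharpens the pixels: jug base at (353,231), handle end (326,284), nozzle (662,181), rack corners (35,40), (208,38), (211,301) and (31,304).

```bash
cat >> h.py <<'E'
def c2(x,y): return ((x+.5)/3-.5+185,(y+.5)/3-.5+145)
def fwd():
    o=r.observe();R=cv2.Rodrigues(np.array(o["tcp_rot"],float))[0];return o,R
def to(xy,z=None):
    o,R=fwd();p=np.array(o["tcp_pos"]);d=np.array([xy[0],xy[1],p[2] if z is None else z])-p
    print("t",o["time"],"p",p.round(1),"yaw",np.degrees(np.arctan2(R[1,0],R[0,0])).round(1),"tool shift",(R.T@d).round(1),"F",np.round(o["force"],1),o["gripper_width"],o["finger_force"])
E
python3 - <<'E'
from h import *
j=ray("top",c2(353,231),92);h=ray("top",c2(326,284),70);n=ray("top",c2(662,181),51);s=ray("top",c2(661,182),42)
print(j,h,n,s,np.degrees(np.arctan2(*(j-h)[::-1])))
for p in [(35,40),(208,38),(211,301),(31,304)]: print("rack",ray("top",c2(*p),27))
print("mug",ray("top",c2(100,82),128))
print("tank",[ray("top",c2(*p),114) for p in [(600,23),(746,25),(745,94),(598,94)]],"tray",[ray("top",c2(*p),30) for p in [(583,258),(737,258),(735,110),(584,110)]])
print("scene jug,nozzle",proj("scene",[[*j,92],[*n,51]]))
to(j)
E
python3 -c "
import cv2
im=cv2.imread('pics/scene.png')[165:265,295:425];cv2.imwrite('pics/sc.png',cv2.resize(im,None,fx=5,fy=5,interpolation=cv2.INTER_CUBIC))"
```

```text
[471.  36.] [421.6  62.3] [ 526.1 -269.6] [ 526.3 -270.3] -28.03033112502473
rack [673.2 363.6]
rack [675.9 186.7]
rack [407.5 178.2]
rack [404.  357.3]
mug [608.7 276.6]
tank [array([ 671.2, -201.9]), array([ 669.6, -342.9]), array([ 601.7, -339.6]), array([ 601.3, -198.6])] tray [array([ 451.2, -192.7]), array([ 451.6, -346.5]), array([ 601.9, -349.5]), array([ 601.5, -196.4])]
scene jug,nozzle [[325.7 217.5]
 [378.1 180.7]]
t 0.1 p [ 140.2 -531.5  302. ] yaw 14.8 tool shift [ 464.5 -464.4    0.9] F [ 0.1  0.  -0.2] 1.0010464736306197 0.0
```

View pics/sc.png

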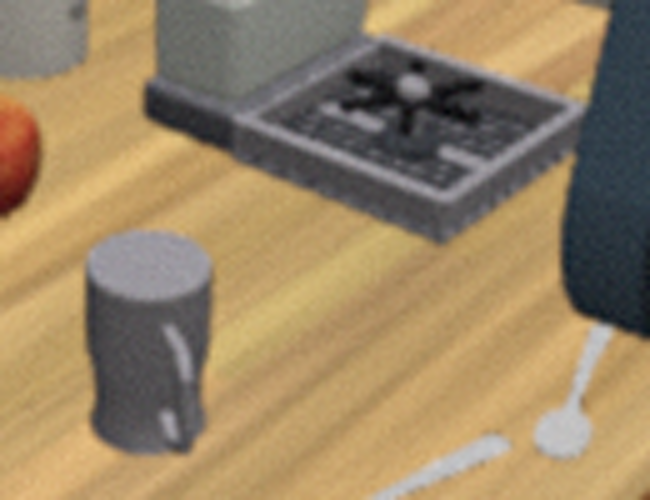

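The scene view agrees with the top-view positions: jug base at about (324.8,218) and nozzle at (377.8,182.4), both within about 2 px of prediction. So I have the jug at (471,36), handle axis at -28°, head at (526,-270), and rack near-half centre at (470,269). Moving now.

Request:
servo_tool(
  series=[
    {"tx": 29, "ty": -29},
    {"tx": 58, "ty": -58},
    {"tx": 87, "ty": -87},
    {"tx": 116, "ty": -116},
    {"tx": 145, "ty": -145},
  ],
  hand=1,
)

```text
validation failed for argument at $.se...
```

Request:
servo_tool(
  series=[
    {"tx": 29, "ty": -29},
    {"tx": 58, "ty": -58},
    {"tx": 87, "ty": -87},
    {"tx": 116, "ty": -116},
    {"tx": 145, "ty": -145},
  ],
)

```text
validation failed for argument at $.se...
```

Request:
servo_tool(
  series=[
    {"tx": 29, "ty": -29},
    {"tx": 58, "ty": -58},
    {"tx": 87, "ty": -87},
    {"tx": 116, "ty": -116},
    {"tx": 145, "ty": -145},
  ],
)

```text
validation failed for argument at $.se...
```

Request:
servo_tool(
  series=[
    {"roll": 7},
    {"roll": 14},
    {"roll": 21},
    {"roll": 28},
    {"roll": 35},
  ],
)

```text
validation failed for argument at $.se...
```

Request:
servo_tool(
  series=[
    {"roll": 7},
    {"roll": 7.8},
    {"roll": 7.8},
    {"roll": 7.8},
    {"roll": 7.8},
  ],
)

```text
validation failed for argument at $.se...
```

```bash
python3 -c "
from h import *
to((471,36),135)"
```

```text
t 0.1 p [ 140.2 -531.5  302. ] yaw 14.8 tool shift [ 464.4 -464.1  167.9] F [ 0.1  0.  -0.2] 1.0010464736306197 0.0
```

All five calls failed validation and the arm hasn't moved. Rows may need all four keys, so I'll try that with one call.

Request:
servo_tool(
  series=[
    {"tx": 29, "ty": -29, "tz": 0, "roll": 0},
    {"tx": 58, "ty": -58, "tz": 0, "roll": 0},
    {"tx": 87, "ty": -87, "tz": 0, "roll": 0},
    {"tx": 116, "ty": -116, "tz": 0, "roll": 0},
    {"tx": 145, "ty": -145, "tz": 0, "roll": 0},
  ],
  hand=1,
)

```text
time: 0.52
tcp_pos: [243.8, -352.7, 302.3]
tcp_rot: [-3.115, -0.402, 0.0]
force: [0.6, -1.0, 0.2]
gripper_width: 0.998
finger_force: 0.0
```

All four keys work. Continuing.

Request:
servo_tool(
  series=[
    {"tx": 29, "ty": -29, "tz": 0, "roll": 0},
    {"tx": 58, "ty": -58, "tz": 0, "roll": 0},
    {"tx": 87, "ty": -87, "tz": 0, "roll": 0},
    {"tx": 116, "ty": -116, "tz": 0, "roll": 0},
    {"tx": 145, "ty": -145, "tz": 0, "roll": 0},
  ],
)

```text
time: 0.93
tcp_pos: [347.0, -175.5, 302.7]
tcp_rot: [3.116, 0.403, 0.0]
force: [1.0, -0.3, 0.0]
gripper_width: 1.002
finger_force: 0.0
```

Request:
servo_tool(
  series=[
    {"tx": 29, "ty": -29, "tz": 0, "roll": 0},
    {"tx": 58, "ty": -58, "tz": 0, "roll": 0},
    {"tx": 87, "ty": -87, "tz": 0, "roll": 0},
    {"tx": 116, "ty": -116, "tz": 0, "roll": 0},
    {"tx": 145, "ty": -145, "tz": 0, "roll": 0},
  ],
)

```text
time: 1.35
tcp_pos: [450.3, 1.9, 302.7]
tcp_rot: [3.115, 0.404, -0.0]
force: [0.3, -0.8, 0.2]
gripper_width: 0.999
finger_force: 0.0
```

Request:
servo_tool(
  series=[
    {"tx": 29, "ty": -29, "tz": 0, "roll": 7},
    {"tx": 29, "ty": -29, "tz": 0, "roll": 14},
    {"tx": 29, "ty": -29, "tz": 0, "roll": 21},
    {"tx": 29, "ty": -29, "tz": 0, "roll": 28},
    {"tx": 29, "ty": -29, "tz": 0, "roll": 35},
  ],
)

```text
time: 1.77
tcp_pos: [470.4, 35.8, 302.2]
tcp_rot: [3.092, -0.553, -0.002]
force: [0.4, -0.3, -0.2]
gripper_width: 0.996
finger_force: 0.0
```

Request:
servo_tool(
  series=[
    {"tx": 0, "ty": 0, "tz": 0, "roll": 7},
    {"tx": 0, "ty": 0, "tz": 0, "roll": 7.8},
    {"tx": 0, "ty": 0, "tz": 0, "roll": 7.8},
  ],
)

```text
time: 2.02
tcp_pos: [470.4, 35.2, 302.5]
tcp_rot: [3.05, -0.751, -0.001]
force: [0.1, 0.5, 0.1]
gripper_width: 1.004
finger_force: 0.0
```

```bash
python3 - <<'E'
from h import *
to((471,36),135)
m=r.camera_model("wrist");im=r.capture("wrist")
cv2.imwrite("pics/w1.png",im[:,:,::-1])
K=np.array(m["K"]);R=cv2.Rodrigues(np.array(m["rvec"],float))[0];t=np.array(m["tvec"],float).ravel()
for P in [(471,36,92),(421.6,62.3,70)]:
    d=R@np.array(P)+t;th=np.arctan2(np.hypot(*d[:2]),d[2]);u=d[:2]/np.hypot(*d[:2])*th*K[0,0]+K[:2,2];print(u.round(1))
E
```

```text
t 2.0167 p [470.4  35.2 302.5] yaw -27.7 tool shift [  0.3  -1.  167.5] F [0.1 0.5 0.1] 1.003721443328565 0.0
[317.8 195.6]
[317.6 240. ]
```

View pics/w1.png

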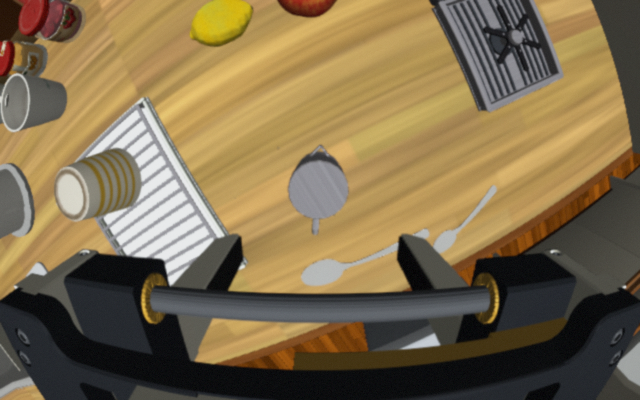

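The wrist view shows the jug disc near (318,190), against a predicted (318,196), with the handle straight down at (315,230). I'll measure the offset more finely.

```bash
python3 -c "
import cv2
im=cv2.imread('pics/w1.png')[135:245,270:370];cv2.imwrite('pics/w1c.png',cv2.resize(im,None,fx=5,fy=5,interpolation=cv2.INTER_CUBIC))"
```

```text
(no output)
```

View pics/w1c.png

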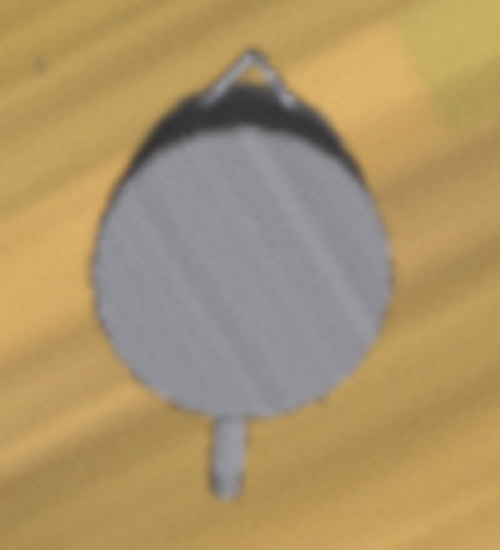

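```bash
cat >> h.py <<'E'
def wray(uv,z,m=None):
    m=m or r.camera_model("wrist");K=np.array(m["K"]);R=cv2.Rodrigues(np.array(m["rvec"],float))[0];t=np.array(m["tvec"],float).ravel()
    d=np.array(uv,float)-K[:2,2];n=np.hypot(*d);th=n/K[0,0];v=R.T@np.array([*(d/n*np.sin(th)),np.cos(th)]);c=-R.T@t
    return (c+v*(z-c[2])/v[2])[:2]
E
python3 - <<'E'
from h import *
f=lambda x,y:((x+.5)/5-.5+270,(y+.5)/5-.5+135)
j=wray(f(243,272),92);l=wray(f(254,54),2);h=wray(f(226,492),70);n=wray((514,40),48)
print(j,l,h,n)
for a in (l-j,j-h,l-h):print(np.hypot(*a),np.degrees(np.arctan2(a[1],a[0])))
o,R=fwd();print(np.array(r.camera_model("wrist")["K"]).round(1).tolist())
to(j,135)
E
```

```text
[476.66461891  32.53075901] [505.67085586  14.68022959] [430.368103    61.05864094] [ 526.31140689 -265.26497479]
34.0588194496171 -31.60827226521588
54.38021176921108 -31.641347604585143
88.43902772935502 -31.628609936754014
[[309.7, 0.0, 319.6], [0.0, 309.7, 201.9], [0.0, 0.0, 1.0]]
t 2.0667 p [470.5  35.2 302.5] yaw -27.6 tool shift [  6.8  -0.6 167.5] F [-0.3  0.2  0.5] 0.9992135495828794 0.0
```

```bash
python3 - <<'E'
from h import *
for p in [(471,36),(474,34),(476.7,32.5)]: print(p,proj("scene",[*p,92]),proj("top",[*p,92]))
# grey disc in top & scene, by colour
for n in("top","scene"):
    im=cv2.imread(f"pics/{n}.png");hsv=cv2.cvtColor(im,cv2.COLOR_BGR2HSV)
    x0,y0,x1,y1={"top":(285,205,320,245),"scene":(305,205,345,260)}[n]
    s=hsv[y0:y1,x0:x1,1];v=hsv[y0:y1,x0:x1,2]
    mask=((s<60)&(v>100 if n=="scene" else v>0)).astype("uint8")
    if n=="top": mask=cv2.morphologyEx(mask,cv2.MORPH_OPEN,np.ones((7,7),np.uint8))
    c=max(cv2.findContours(mask,0,1)[0],key=cv2.contourArea);print(n,[np.round(q,1)+ (np.array([x0,y0]) if i==0 else 0) for i,q in enumerate(cv2.fitEllipse(c)[:2])])
E
```

```text
(471, 36) [[325.7 217.5]] [[302.3 221.7]]
(474, 34) [[325.3 216.7]] [[303.  220.6]]
(476.7, 32.5) [[324.8 216. ]] [[303.6 219.7]]
top [array([302.5, 222. ]), array([19.6, 21.4])]
scene [array([324.4, 217.9]), array([14.1, 24.4])]
```

Request:
servo_tool(
  series=[
    {"tx": 4, "ty": -0.5, "tz": 30, "roll": 4},
    {"tx": 4, "ty": -0.5, "tz": 60, "roll": 4},
    {"tx": 4, "ty": -0.5, "tz": 90, "roll": 4},
    {"tx": 4, "ty": -0.5, "tz": 90, "roll": 4},
  ],
)

```text
time: 2.4
tcp_pos: [471.1, 34.1, 207.9]
tcp_rot: [3.021, -0.857, -0.016]
force: [-1.6, -0.1, -1.0]
gripper_width: 0.999
finger_force: 0.0
```

```bash
python3 - <<'E'
from h import *
to((474.5,34),133)
m=r.camera_model("wrist");im=r.capture("wrist")
cv2.imwrite("pics/w2.png",im[60:360,120:520,::-1])
K=np.array(m["K"]);R=cv2.Rodrigues(np.array(m["rvec"],float))[0];t=np.array(m["tvec"],float).ravel()
print("cam",(-R.T@t).round(1))
np.save("m2.npy",m,allow_pickle=True)
E
```

```text
t 2.4 p [471.1  34.1 207.9] yaw -31.7 tool shift [ 3.6 -2.  74.8] F [-1.6 -0.1 -1. ] 0.9986019341452713 0.0
cam [536.1  -6.3 288.3]
```

View pics/w2.png

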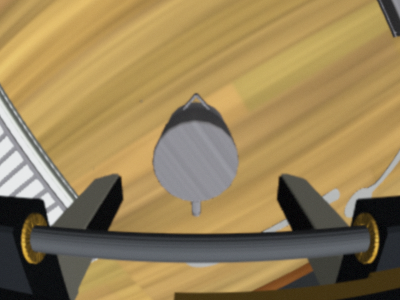

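The jug is centred between the fingers: disc centre at about crop (196,161), handle at (196,212) and lip at (196,95), so it is now aligned vertically.

```bash
python3 - <<'E'
from h import *
m=np.load("m2.npy",allow_pickle=True).item()
g=cv2.imread("pics/w2.png").astype(int);hs=cv2.cvtColor(g.astype("uint8"),cv2.COLOR_BGR2HSV)
k=((hs[:,:,1]<50)&(hs[:,:,2]>115)).astype("uint8")
k[:, :140]=0;k[:,250:]=0;k[:105]=0;k[205:]=0
k=cv2.morphologyEx(k,cv2.MORPH_OPEN,np.ones((15,15),np.uint8))
c=max(cv2.findContours(k,0,1)[0],key=cv2.contourArea);e=cv2.fitEllipse(c);print(np.round(e[0],1),np.round(e[1],1))
for q in [e[0],(196,161)]: print(wray((q[0]+120,q[1]+60),92,m).round(1))
l=wray((316,155),2,m);print("lip",l)
to((474.5,34),133)
E
```

```text
[195.3 161.1] [78.2 83.7]
[477.1  32.4]
[477.  32.]
lip [505.00717164  15.36283262]
t 2.45 p [472.5  33.9 210.5] yaw -31.7 tool shift [ 2.2 -1.4 77.5] F [-0.  -0.5  0.1] 0.9995166025756517 0.0
```

Request:
servo_tool(
  series=[
    {"tx": 0.5, "ty": 0, "tz": 25, "roll": 0},
    {"tx": 0.5, "ty": 0, "tz": 50, "roll": 0},
    {"tx": 0.5, "ty": 0, "tz": 70, "roll": 0},
    {"tx": 0.5, "ty": 0, "tz": 79, "roll": 0},
    {"tx": 0.5, "ty": 0, "tz": 79, "roll": 0},
  ],
)

```text
time: 2.87
tcp_pos: [474.7, 33.4, 133.5]
tcp_rot: [3.022, -0.859, -0.003]
force: [-0.3, 0.2, -0.1]
gripper_width: 0.999
finger_force: 0.0
```

Request:
servo_tool(
  series=[
    {"tx": 0, "ty": 0, "tz": 0, "roll": 0},
    {"tx": 0, "ty": 0, "tz": 0, "roll": 0},
    {"tx": 0, "ty": 0, "tz": 0, "roll": 0},
    {"tx": 0, "ty": 0, "tz": 0, "roll": 0},
    {"tx": 0, "ty": 0, "tz": 0, "roll": 0},
  ],
  hand=-1,
  newtons=40,
)

```text
time: 3.28
tcp_pos: [475.2, 33.4, 134.6]
tcp_rot: [-3.021, 0.861, -0.002]
force: [-0.1, 0.0, -0.1]
gripper_width: 0.69
finger_force: 0.0
```

Request:
servo_tool(
  series=[
    {"tx": 0, "ty": 0, "tz": 0, "roll": 0},
    {"tx": 0, "ty": 0, "tz": 0, "roll": 0},
    {"tx": 0, "ty": 0, "tz": 0, "roll": 0},
    {"tx": 0, "ty": 0, "tz": 0, "roll": 0},
    {"tx": 0, "ty": 0, "tz": 0, "roll": 0},
  ],
)

```text
time: 3.7
tcp_pos: [475.2, 33.4, 134.4]
tcp_rot: [-3.021, 0.861, -0.002]
force: [-0.7, 0.6, 5.9]
gripper_width: 0.64
finger_force: 40.0
```

Gripped (opening 0.64 is about 60 mm, at 40 N). Lifting, then carrying to the head.

Request:
servo_tool(
  series=[
    {"tx": 0, "ty": 0, "tz": -15, "roll": 0},
    {"tx": 0, "ty": 0, "tz": -40, "roll": 0},
    {"tx": 0, "ty": 0, "tz": -65, "roll": 0},
    {"tx": 0, "ty": 0, "tz": -85, "roll": 0},
    {"tx": 0, "ty": 0, "tz": -85, "roll": 0},
  ],
)

```text
time: 4.12
tcp_pos: [476.6, 33.2, 222.1]
tcp_rot: [-3.021, 0.861, -0.01]
force: [1.9, -0.1, -2.3]
gripper_width: 0.64
finger_force: 40.0
```

Request:
servo_tool(
  series=[
    {"tx": 13, "ty": 15, "tz": 0, "roll": 0},
    {"tx": 36, "ty": 41, "tz": 0, "roll": 0},
    {"tx": 59, "ty": 67, "tz": 0, "roll": 0},
    {"tx": 82, "ty": 93, "tz": 0, "roll": 0},
    {"tx": 105, "ty": 119, "tz": 0, "roll": 0},
  ],
)

```text
time: 4.53
tcp_pos: [500.7, -124.1, 217.1]
tcp_rot: [-3.021, 0.86, 0.004]
force: [0.4, -0.2, -2.3]
gripper_width: 0.639
finger_force: 40.0
```

Request:
servo_tool(
  series=[
    {"tx": 23, "ty": 26, "tz": 0, "roll": 0},
    {"tx": 46, "ty": 52, "tz": 0, "roll": 0},
    {"tx": 69, "ty": 78, "tz": 0, "roll": 0},
    {"tx": 88, "ty": 100, "tz": 0, "roll": 0},
    {"tx": 98, "ty": 112, "tz": 0, "roll": 0},
  ],
)

```text
time: 4.95
tcp_pos: [525.2, -273.1, 216.7]
tcp_rot: [3.02, -0.864, -0.002]
force: [0.6, -0.5, -1.7]
gripper_width: 0.641
finger_force: 40.0
```

Request:
servo_tool(
  series=[
    {"tx": 0, "ty": 0, "tz": 0, "roll": 0},
    {"tx": 0, "ty": 0, "tz": 0, "roll": 0},
    {"tx": 0, "ty": 0, "tz": 0, "roll": 0},
  ],
)

```text
time: 5.2
tcp_pos: [525.0, -268.3, 217.6]
tcp_rot: [-3.02, 0.86, 0.004]
force: [-0.3, 0.5, -2.1]
gripper_width: 0.644
finger_force: 40.0
```

```bash
python3 - <<'E'
from h import *
to((526,-270))
a=r.capture("wrist");b=r.capture("scene");t=r.capture("top")
np.save("mw3.npy",r.camera_model("wrist"),allow_pickle=True)
cv2.imwrite("pics/w3.png",a[:,:,::-1]);cv2.imwrite("pics/s3.png",b[:,:,::-1]);cv2.imwrite("pics/t3.png",t[:,:,::-1])
A=cv2.resize(a[40:340,120:520,::-1],(800,600),interpolation=cv2.INTER_CUBIC)
B=cv2.resize(b[100:250,300:500,::-1],(800,600),interpolation=cv2.INTER_CUBIC)
cv2.imwrite("pics/w3c.png",A)
cv2.imwrite("pics/s3c.png",B)
E
```

```text
t 5.2 p [ 525.  -268.3  217.6] yaw -31.8 tool shift [ 1.8  0.9 -0. ] F [-0.3  0.5 -2.1] 0.6442976783835258 39.99935030937195
```

View pics/w3c.png

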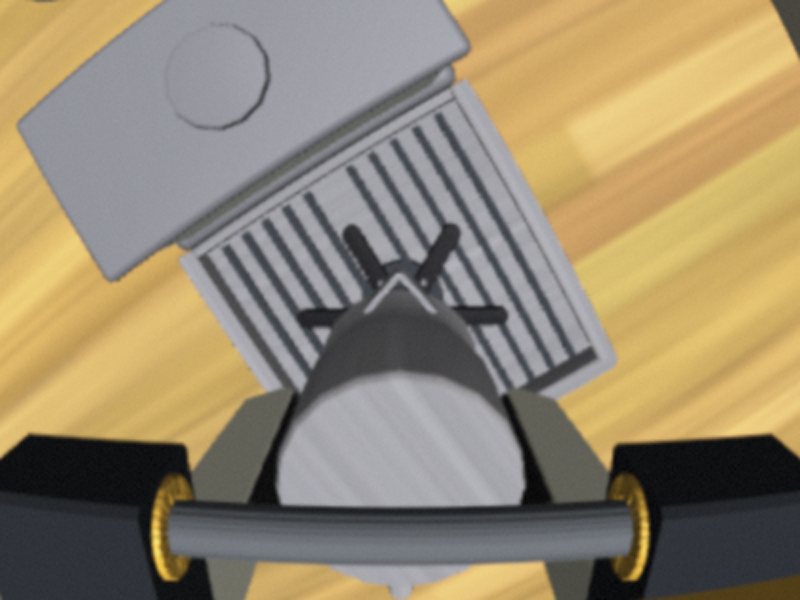

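View pics/s3c.png

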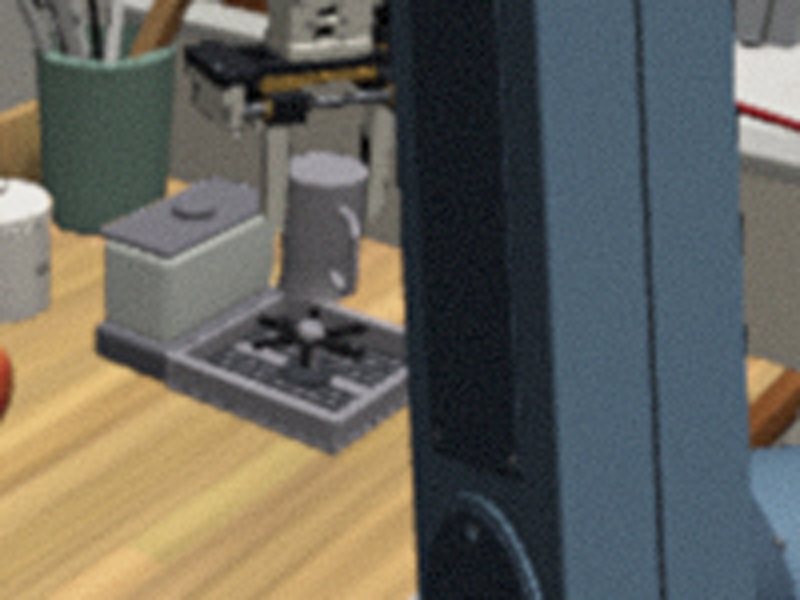

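The wrist view shows the arm tips at (352,230), (452,230), (303,318) and (503,316), the jug disc centre at about (401,479) and the lip tip at (400,276). In the scene view the jug hangs upright above the head.

```bash
python3 - <<'E'
from h import *
m=np.load("mw3.npy",allow_pickle=True).item()
f=lambda x,y,z:wray(((x+.5)/2-.5+120,(y+.5)/2-.5+40),z,m)
B,C,A,D=[f(*p,42) for p in [(354,236),(450,236),(307,318),(498,316)]]
print("tips",np.round([A,B,C,D],1),"AD",np.hypot(*(A-D)),"BC",np.hypot(*(B-C)),"centre",(A+D)/2, "B,C->", (B+C)/2)
print("jug",f(401,479,175.2),"lip",f(400,278,84))
print("scene",proj("scene",[[525,-268.3,175.2],[526,-270,51]]), "meas",(300+328/4,100+168/4),(300+312/4,100+326/4))
for x in [(520,-268),(530,-268),(525,-273)]: print(x,proj("scene",[*x,175.2]))
to((526,-270))
E
```

```text
tips [[ 551.5 -237.7]
 [ 570.7 -274.4]
 [ 549.6 -308.6]
 [ 508.7 -308.8]] AD 82.96579232645223 BC 40.24358978064418 centre [ 530.07585013 -273.24841369] B,C-> [ 560.12321005 -291.50374796]
jug [ 528.1986122  -270.99910583] lip [ 552.44016161 -285.74523511]
scene [[381.2 141.1]
 [378.2 180.7]] meas (382.0, 142.0) (378.0, 181.5)
(520, -268) [[382.7 141.6]]
(530, -268) [[379.6 140.7]]
(525, -273) [[382.1 140.6]]
t 5.35 p [ 525.5 -268.2  218.7] yaw -31.7 tool shift [ 1.4  1.2 -0. ] F [-0.1  0.2 -1.4] 0.642081777926192 39.999250173568726
```

```bash
python3 - <<'E'
from h import *
m=np.load("mw3.npy",allow_pickle=True).item()
f=lambda x,y,z:wray(((x+.5)/2-.5+120,(y+.5)/2-.5+40),z,m)
ux=np.array([.85,-.526]);uy=np.array([-.526,-.85]);tcp=np.array([525,-268.3])
def rel(n,p):p=np.array(p)-tcp;print(n,(p@ux).round(1),(p@uy).round(1))
for z in(172,175.2):
  a,b,c,d=f(401,372,z),f(401,585,z),f(278,480,z),f(525,480,z);rel("front",a);rel("back",b);rel("L",c);rel("R",d)
rel("lip",f(400,278,84))
for n,q in zip("ABCD",[(303,318),(352,228),(453,228),(505,316)]): rel(n,f(*q,42))
rel("wrist tank-side tray corner R",f(614,365,30));rel("tray corner L",f(183,258,30))
E
```

```text
front 29.3 0.6
back -30.4 0.7
L 1.4 -28.8
R 1.5 30.3
front 30.5 0.6
back -27.8 0.7
L 3.3 -28.1
R 3.3 29.6
lip 32.5 0.4
A 6.4 -41.7
B 45.4 -19.7
C 45.5 22.6
D 7.4 46.1
wrist tank-side tray corner R -20.0 103.5
tray corner L 31.8 -99.2
```

Top, wrist and scene reconcile with the head about 5.5 mm further along tool x and 1.5 mm along tool y. I'll correct that and lower to just above contact.

Request:
servo_tool(
  series=[
    {"tx": 3, "ty": 0.7, "tz": 0, "roll": 0},
    {"tx": 5, "ty": 1, "tz": 0, "roll": 0},
    {"tx": 5, "ty": 1, "tz": 0, "roll": 0},
    {"tx": 5, "ty": 1, "tz": 0, "roll": 0},
    {"tx": 5, "ty": 1, "tz": 0, "roll": 0},
  ],
  newtons=55,
)

```text
time: 5.77
tcp_pos: [529.3, -273.2, 218.8]
tcp_rot: [3.021, -0.861, -0.0]
force: [-0.2, 0.5, -1.6]
gripper_width: 0.636
finger_force: 55.0
```

```bash
python3 -c "
from h import *
to((529.5,-272.5),185)"
```

```text
t 5.7667 p [ 529.3 -273.2  218.8] yaw -31.8 tool shift [-0.2 -0.7 33.8] F [-0.2  0.5 -1.6] 0.6364589958548974 54.999189376831055
```

Good. Now descending to near contact (TCP about 177), then pressing in small steps while watching the force.

Request:
servo_tool(
  series=[
    {"tx": 0, "ty": 0, "tz": 15, "roll": 0},
    {"tx": 0, "ty": 0, "tz": 30, "roll": 0},
    {"tx": 0, "ty": 0, "tz": 38, "roll": 0},
    {"tx": 0, "ty": 0, "tz": 38, "roll": 0},
    {"tx": 0, "ty": 0, "tz": 38, "roll": 0},
  ],
)

```text
time: 6.18
tcp_pos: [529.1, -273.2, 180.5]
tcp_rot: [-3.021, 0.861, 0.002]
force: [0.3, 0.3, -2.2]
gripper_width: 0.642
finger_force: 55.0
```

Request:
servo_tool(
  series=[
    {"tx": 0, "ty": 0, "tz": 3, "roll": 0},
    {"tx": 0, "ty": 0, "tz": 6, "roll": 0},
    {"tx": 0, "ty": 0, "tz": 9, "roll": 0},
    {"tx": 0, "ty": 0, "tz": 9, "roll": 0},
    {"tx": 0, "ty": 0, "tz": 9, "roll": 0},
  ],
)

```text
time: 6.6
tcp_pos: [529.9, -273.8, 172.8]
tcp_rot: [3.021, -0.861, 0.003]
force: [0.4, -0.0, 4.9]
gripper_width: 0.643
finger_force: 55.0
```

Request:
servo_tool(
  series=[
    {"tx": 0, "ty": 0, "tz": 3, "roll": 0},
    {"tx": 0, "ty": 0, "tz": 6, "roll": 0},
    {"tx": 0, "ty": 0, "tz": 9, "roll": 0},
    {"tx": 0, "ty": 0, "tz": 9, "roll": 0},
    {"tx": 0, "ty": 0, "tz": 9, "roll": 0},
  ],
)

```text
time: 7.02
tcp_pos: [529.9, -273.8, 164.5]
tcp_rot: [3.02, -0.861, 0.004]
force: [-1.1, 0.3, 9.1]
gripper_width: 0.642
finger_force: 55.0
```

Request:
servo_tool(
  series=[
    {"tx": 0, "ty": 0, "tz": 1, "roll": 0},
    {"tx": 0, "ty": 0, "tz": 1, "roll": 0},
    {"tx": 0, "ty": 0, "tz": 1, "roll": 0},
  ],
)

```text
time: 7.27
tcp_pos: [530.0, -273.8, 164.3]
tcp_rot: [3.02, -0.86, 0.005]
force: [-1.8, 1.0, 13.2]
gripper_width: 0.641
finger_force: 55.0
```

Request:
servo_tool(
  series=[
    {"tx": 0, "ty": 0, "tz": 1, "roll": 0},
    {"tx": 0, "ty": 0, "tz": 1.5, "roll": 0},
    {"tx": 0, "ty": 0, "tz": 1.5, "roll": 0},
    {"tx": 0, "ty": 0, "tz": 1.5, "roll": 0},
    {"tx": 0, "ty": 0, "tz": 1.5, "roll": 0},
  ],
)

```text
time: 7.68
tcp_pos: [530.0, -273.8, 164.1]
tcp_rot: [3.02, -0.86, 0.006]
force: [-5.3, 2.9, 22.1]
gripper_width: 0.637
finger_force: 55.0
```

Request:
servo_tool(
  series=[
    {"tx": 0, "ty": 0, "tz": 0, "roll": 0},
    {"tx": 0, "ty": 0, "tz": 0, "roll": 0},
    {"tx": 0, "ty": 0, "tz": 0, "roll": 0},
    {"tx": 0, "ty": 0, "tz": 0, "roll": 0},
    {"tx": 0, "ty": 0, "tz": 0, "roll": 0},
  ],
)

```text
time: 8.1
tcp_pos: [530.0, -273.9, 164.2]
tcp_rot: [3.02, -0.86, 0.006]
force: [-4.1, 2.7, 22.9]
gripper_width: 0.64
finger_force: 55.0
```

```bash
python3 - <<'E'
from h import *
to((529.5,-272.5),162);print(np.round(r.observe()["torque"],2))
m=r.camera_model("wrist");a=r.capture("wrist");np.save("mw4.npy",m,allow_pickle=True)
cv2.imwrite("pics/w4c.png",cv2.resize(a[40:340,120:520,::-1],(800,600),interpolation=cv2.INTER_CUBIC))
E
```

```text
t 8.1 p [ 530.  -273.9  164.2] yaw -31.8 tool shift [-1.2 -0.9  2.2] F [-4.1  2.7 22.9] 0.640205049327281 55.007790327072144
[ 0.79  1.04 -0.03]
```

View pics/w4c.png

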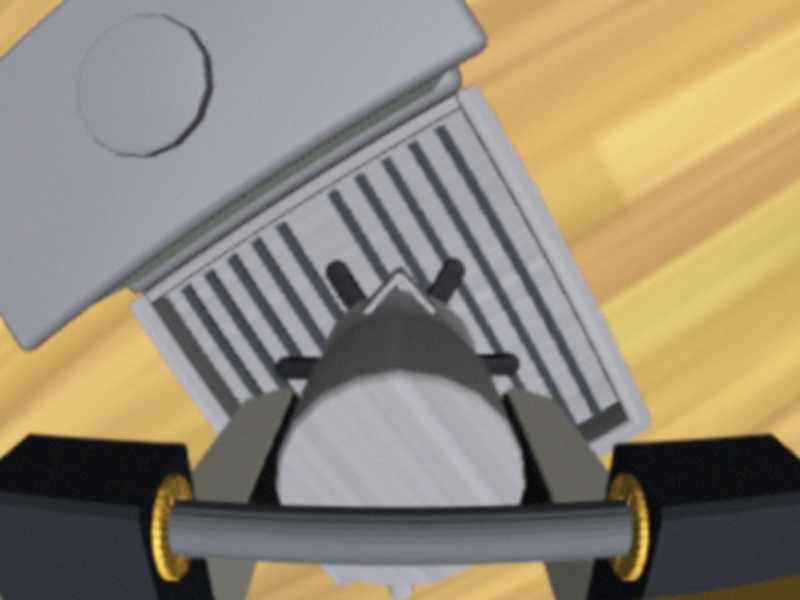

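The jug is seated on the star, with arm tips visible at (333,263), (456,262), (277,367) and (518,364) and the lip at (400,272). The rim and arms are now in one plane, so I can check the centring directly.

```bash
python3 - <<'E'
from h import *
m=np.load("mw4.npy",allow_pickle=True).item()
ux=np.array([.85,-.526]);uy=np.array([-.526,-.85]);tcp=np.array([530,-273.9])
for n,q in dict(A=(276,367),B=(333,263),C=(457,262),D=(519,364),lip=(400,272)).items():
    p=wray(((q[0]+.5)/2-.5+120,(q[1]+.5)/2-.5+40),30,m)-tcp;print(n,(p@ux).round(1),(p@uy).round(1))
E
```

```text
A -0.7 -45.5
B 38.4 -22.9
C 38.7 21.0
D 0.5 45.2
lip 35.0 0.8
```

Centring is within about 2 mm and the head is against its stop at about 25 N. Holding for over two seconds.

Request:
servo_tool(
  series=[
    {"tx": 0, "ty": 0, "tz": 0, "roll": 0},
    {"tx": 0, "ty": 0, "tz": 0, "roll": 0},
    {"tx": 0, "ty": 0, "tz": 0, "roll": 0},
    {"tx": 0, "ty": 0, "tz": 0, "roll": 0},
    {"tx": 0, "ty": 0, "tz": 0, "roll": 0},
  ],
)

```text
time: 8.57
tcp_pos: [530.0, -273.8, 164.2]
tcp_rot: [3.02, -0.86, 0.006]
force: [-4.6, 3.3, 21.9]
gripper_width: 0.637
finger_force: 55.0
```

Request:
servo_tool(
  series=[
    {"tx": 0, "ty": 0, "tz": 0, "roll": 0},
    {"tx": 0, "ty": 0, "tz": 0, "roll": 0},
    {"tx": 0, "ty": 0, "tz": 0, "roll": 0},
    {"tx": 0, "ty": 0, "tz": 0, "roll": 0},
    {"tx": 0, "ty": 0, "tz": 0, "roll": 0},
  ],
)

```text
time: 8.98
tcp_pos: [530.0, -273.9, 164.2]
tcp_rot: [3.02, -0.86, 0.006]
force: [-4.0, 2.6, 21.7]
gripper_width: 0.64
finger_force: 55.0
```

Request:
servo_tool(
  series=[
    {"tx": 0, "ty": 0, "tz": 0, "roll": 0},
    {"tx": 0, "ty": 0, "tz": 0, "roll": 0},
    {"tx": 0, "ty": 0, "tz": 0, "roll": 0},
    {"tx": 0, "ty": 0, "tz": 0, "roll": 0},
    {"tx": 0, "ty": 0, "tz": 0, "roll": 0},
  ],
)

```text
time: 9.4
tcp_pos: [530.0, -273.9, 164.2]
tcp_rot: [3.02, -0.86, 0.006]
force: [-4.8, 2.9, 22.8]
gripper_width: 0.64
finger_force: 55.0
```

Request:
servo_tool(
  series=[
    {"tx": 0, "ty": 0, "tz": 0, "roll": 0},
    {"tx": 0, "ty": 0, "tz": 0, "roll": 0},
    {"tx": 0, "ty": 0, "tz": 0, "roll": 0},
    {"tx": 0, "ty": 0, "tz": 0, "roll": 0},
    {"tx": 0, "ty": 0, "tz": 0, "roll": 0},
  ],
)

```text
time: 9.82
tcp_pos: [530.0, -273.9, 164.2]
tcp_rot: [3.02, -0.86, 0.006]
force: [-3.3, 2.9, 22.6]
gripper_width: 0.637
finger_force: 55.0
```

Request:
servo_tool(
  series=[
    {"tx": 0, "ty": 0, "tz": 0, "roll": 0},
    {"tx": 0, "ty": 0, "tz": 0, "roll": 0},
    {"tx": 0, "ty": 0, "tz": 0, "roll": 0},
    {"tx": 0, "ty": 0, "tz": 0, "roll": 0},
    {"tx": 0, "ty": 0, "tz": 0, "roll": 0},
  ],
)

```text
time: 10.23
tcp_pos: [530.0, -273.9, 164.2]
tcp_rot: [3.02, -0.86, 0.006]
force: [-4.4, 3.5, 22.0]
gripper_width: 0.638
finger_force: 55.0
```

Request:
servo_tool(
  series=[
    {"tx": 0, "ty": 0, "tz": -10, "roll": 0},
    {"tx": 0, "ty": 0, "tz": -30, "roll": 0},
    {"tx": 0, "ty": 0, "tz": -55, "roll": 0},
    {"tx": 0, "ty": 0, "tz": -65, "roll": 0},
    {"tx": 0, "ty": 0, "tz": -65, "roll": 0},
  ],
)

```text
time: 10.65
tcp_pos: [530.3, -274.0, 227.8]
tcp_rot: [3.02, -0.86, 0.007]
force: [0.7, 0.4, -1.5]
gripper_width: 0.642
finger_force: 55.0
```

```bash
python3 -c "
from h import *
to((458,268))"
```

```text
t 10.65 p [ 530.3 -274.   227.8] yaw -31.8 tool shift [-347.1 -422.6   -1.9] F [ 0.7  0.4 -1.5] 0.6418777695759309 54.99942719936371
```

Released the head cleanly. Carrying to the rack's near half.

Request:
servo_tool(
  series=[
    {"tx": -12, "ty": -15, "tz": 0, "roll": 0},
    {"tx": -36, "ty": -44, "tz": 0, "roll": 0},
    {"tx": -60, "ty": -73, "tz": 0, "roll": 0},
    {"tx": -84, "ty": -102, "tz": 0, "roll": 0},
    {"tx": -108, "ty": -131, "tz": 0, "roll": 0},
  ],
)

```text
time: 11.07
tcp_pos: [505.2, -103.4, 223.3]
tcp_rot: [-3.02, 0.862, 0.005]
force: [0.1, 0.7, -2.5]
gripper_width: 0.638
finger_force: 55.0
```

Request:
servo_tool(
  series=[
    {"tx": -24, "ty": -29, "tz": 0, "roll": 0},
    {"tx": -48, "ty": -58, "tz": 0, "roll": 0},
    {"tx": -72, "ty": -88, "tz": 0, "roll": 0},
    {"tx": -96, "ty": -117, "tz": 0, "roll": 0},
    {"tx": -120, "ty": -146, "tz": 0, "roll": 0},
  ],
)

```text
time: 11.48
tcp_pos: [480.0, 84.0, 223.6]
tcp_rot: [3.021, -0.861, -0.004]
force: [0.3, -0.5, -1.3]
gripper_width: 0.64
finger_force: 55.0
```

Request:
servo_tool(
  series=[
    {"tx": -24, "ty": -29, "tz": 0, "roll": 0},
    {"tx": -48, "ty": -58, "tz": 0, "roll": 0},
    {"tx": -72, "ty": -88, "tz": 0, "roll": 0},
    {"tx": -96, "ty": -117, "tz": 0, "roll": 0},
    {"tx": -112, "ty": -137, "tz": 0, "roll": 0},
  ],
)

```text
time: 11.9
tcp_pos: [456.8, 260.4, 223.5]
tcp_rot: [3.021, -0.859, -0.004]
force: [-0.1, -0.6, -2.0]
gripper_width: 0.641
finger_force: 55.0
```

Request:
servo_tool(
  series=[
    {"tx": -7, "ty": -9, "tz": 0, "roll": 0},
    {"tx": -7, "ty": -9, "tz": 0, "roll": 0},
    {"tx": -7, "ty": -9, "tz": 0, "roll": 0},
    {"tx": -7, "ty": -9, "tz": 0, "roll": 0},
    {"tx": -7, "ty": -9, "tz": 0, "roll": 0},
  ],
)

```text
time: 12.32
tcp_pos: [457.6, 267.6, 224.8]
tcp_rot: [3.02, -0.863, -0.001]
force: [0.2, 1.0, -1.8]
gripper_width: 0.634
finger_force: 55.0
```

```bash
python3 -c "
from h import *
to((458,268),162);print(r.observe()['joint_pos'])"
```

```text
t 12.3167 p [457.6 267.6 224.8] yaw -31.9 tool shift [ 0.1 -0.6 62.8] F [ 0.2  1.  -1.8] 0.6342893741911942 54.99913215637207
[ 3.18749686e-01  2.89975317e-01  1.69411244e+00 -4.86906709e-04
  1.15840174e+00  2.44669207e+00]
```

Lowering to contact at about 162.

Request:
servo_tool(
  series=[
    {"tx": 0, "ty": 0, "tz": 20, "roll": 0},
    {"tx": 0, "ty": 0, "tz": 40, "roll": 0},
    {"tx": 0, "ty": 0, "tz": 55, "roll": 0},
    {"tx": 0, "ty": 0, "tz": 58, "roll": 0},
    {"tx": 0, "ty": 0, "tz": 58, "roll": 0},
  ],
)

```text
time: 12.73
tcp_pos: [457.1, 267.7, 166.3]
tcp_rot: [3.019, -0.863, -0.003]
force: [-0.2, -0.2, -1.9]
gripper_width: 0.641
finger_force: 55.0
```

Request:
servo_tool(
  series=[
    {"tx": 0, "ty": 0, "tz": 2, "roll": 0},
    {"tx": 0, "ty": 0, "tz": 4, "roll": 0},
    {"tx": 0, "ty": 0, "tz": 4.5, "roll": 0},
    {"tx": 0, "ty": 0, "tz": 4.5, "roll": 0},
    {"tx": 0, "ty": 0, "tz": 4.5, "roll": 0},
  ],
)

```text
time: 13.15
tcp_pos: [457.6, 269.1, 163.3]
tcp_rot: [-3.021, 0.861, -0.001]
force: [0.7, -0.4, -2.0]
gripper_width: 0.639
finger_force: 55.0
```

Request:
servo_tool(
  series=[
    {"tx": 0, "ty": 0, "tz": 1.5, "roll": 0},
    {"tx": 0, "ty": 0, "tz": 1.5, "roll": 0},
    {"tx": 0, "ty": 0, "tz": 1.5, "roll": 0},
    {"tx": 0, "ty": 0, "tz": 1.5, "roll": 0},
  ],
)

```text
time: 13.48
tcp_pos: [457.7, 269.2, 161.9]
tcp_rot: [-3.021, 0.861, -0.002]
force: [-1.7, 0.1, 4.3]
gripper_width: 0.64
finger_force: 55.0
```

```bash
python3 -c "
from h import *
to((458,268),161)"
```

```text
t 13.4833 p [457.7 269.2 161.9] yaw -31.8 tool shift [0.9 0.9 0.9] F [-1.7  0.1  4.3] 0.6398733381645333 55.00170886516571
```

The jug is on the wires (about 6 N). Opening, then retracting straight up.

Request:
servo_tool(
  series=[
    {"tx": 0, "ty": 0, "tz": 0, "roll": 0},
    {"tx": 0, "ty": 0, "tz": 0, "roll": 0},
    {"tx": 0, "ty": 0, "tz": 0, "roll": 0},
    {"tx": 0, "ty": 0, "tz": 0, "roll": 0},
    {"tx": 0, "ty": 0, "tz": 0, "roll": 0},
  ],
  hand=1,
)

```text
time: 13.9
tcp_pos: [457.2, 269.0, 161.0]
tcp_rot: [3.021, -0.861, -0.001]
force: [1.2, -0.3, -1.0]
gripper_width: 0.949
finger_force: 0.0
```

Request:
servo_tool(
  series=[
    {"tx": 0, "ty": 0, "tz": 0, "roll": 0},
    {"tx": 0, "ty": 0, "tz": 0, "roll": 0},
  ],
)

```text
time: 14.07
tcp_pos: [457.3, 269.0, 161.1]
tcp_rot: [3.021, -0.861, -0.0]
force: [-0.8, 0.6, 0.1]
gripper_width: 1.001
finger_force: 0.0
```

Request:
servo_tool(
  series=[
    {"tx": 0, "ty": 0, "tz": -15, "roll": 0},
    {"tx": 0, "ty": 0, "tz": -40, "roll": 0},
    {"tx": 0, "ty": 0, "tz": -70, "roll": 0},
    {"tx": 0, "ty": 0, "tz": -100, "roll": 0},
    {"tx": 0, "ty": 0, "tz": -130, "roll": 0},
  ],
)

```text
time: 14.48
tcp_pos: [457.1, 268.9, 292.5]
tcp_rot: [3.021, -0.861, -0.001]
force: [0.7, -0.1, 0.7]
gripper_width: 1.003
finger_force: 0.0
```

Request:
servo_tool(
  series=[
    {"tx": 0, "ty": 0, "tz": -10, "roll": 0},
    {"tx": 0, "ty": 0, "tz": -10, "roll": 0},
    {"tx": 0, "ty": 0, "tz": -10, "roll": 0},
  ],
)

```text
time: 14.73
tcp_pos: [457.2, 269.0, 300.7]
tcp_rot: [-3.021, 0.861, -0.0]
force: [0.2, -1.0, -0.5]
gripper_width: 1.001
finger_force: 0.0
```

```bash
python3 - <<'E'
from h import *
to((458,268))
f=lambda x,y,z:wray((x,y),z)
m=r.camera_model("wrist");a=r.capture("wrist")[:,:,::-1];cv2.imwrite("pics/w5.png",a)
s=r.capture("scene")[:,:,::-1];s0=cv2.imread("pics/scene.png")
# mug stays? diff in scene around mug; jug disc in wrist
d=np.abs(s.astype(int)-s0).max(2);print("mug diff",d[222:275,185:225].mean(), "rack ref",d[290:320,230:290].mean())
g=cv2.matchTemplate(s[205:290,155:245],np.ascontiguousarray(s0[220:280,170:228]),cv2.TM_CCOEFF_NORMED);print("mug match",cv2.minMaxLoc(g)[1],cv2.minMaxLoc(g)[3],"expected (15,15)")
P=[(458,268,119.5),(610,276,128)]
K=np.array(m["K"]);R=cv2.Rodrigues(np.array(m["rvec"],float))[0];t=np.array(m["tvec"],float).ravel()
print("scene px",proj("scene",P))
E
```

```text
t 14.7333 p [457.2 269.  300.7] yaw -31.8 tool shift [ 1.2  0.4 -0. ] F [ 0.2 -1.  -0.5] 1.000799318449806 0.0
mug diff 5.020754716981132 rack ref 27.986666666666668
mug match 0.9931367635726929 (15, 15) expected (15,15)
scene px [[252.7 256.9]
 [201.  226.6]]
```

```bash
python3 - <<'E'
from h import *
a=cv2.imread("pics/w5.png");t=cv2.imread("pics/w1.png")[160:219,290:348]
best=max(((cv2.minMaxLoc(cv2.matchTemplate(a[100:290,230:400],q,cv2.TM_CCOEFF_NORMED))[1::2],k) for k in np.arange(1,1.4,.03) for q in [cv2.resize(t,None,fx=k,fy=k)]))
(s,p),k=best;c=(p[0]+230+29*k-.5,p[1]+100+29.5*k-.5);print(s,k,c,"jug base at",wray(c,119.5).round(1))
r.observe()
E
```

```text
0.580129086971283 1.0 (np.float64(319.5), np.float64(198.0)) jug base at [460.7 264.8]
```

```bash
python3 -c "
from workcell import r
print(r.job_done())"
```

```text
the job is handed in; nothing more can be done
None
```

I pressed the spray head fully down with the jug for about 3 s, stood the jug upside down on the rack's near half without moving the mug, let go and handed the job in at about 15 s; no verdict came back.

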